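# Slide the graded mixing pans into a nest

## Robot

A 7-joint arm with a two-finger parallel gripper is mounted at the origin on the work surface. World frame = base frame: x ahead of the robot, y to its left, z up, the work surface at z = 0. Lengths are in m, angles in rad, forces in N, time in s.
With the tool pointing down it reaches from about 0.425 to 1.025 m from the base axis. Payload 9.4 kg.
Tool frame: the origin (TCP) lies on the centre line of the jaws, within the pads' length; the fingertips stand 11 mm ahead of it and the grasp point (between the pads) lies 8 mm behind it; y points along the fingers, x is the direction in which the jaws open and shut, and the axes are right-handed (so a half turn about y gives the same grasp; the last joint's range is limited). The gripper opens to 85 mm and grips with 20 to 120 N. Pads are 22 mm wide; open, the fingers measure 114 mm over their backs; the gripper's body (76 mm by 85 mm) begins 54 mm behind the grasp point. The pads swing forward as they close: fully open they stand 13 mm farther back than shut.
Start: joints at [-1.312, 0.599, -0.003, 1.599, 0.002, 0.943, -0.08], TCP at [0.239, 0.685, 0.213] pointing down, gripper open.
Joint ranges: [-2.57, 2.57], [-0.35, 1.97], [-1.29, 1.29], [0.11, 2.56], [-1.05, 4.19], [0.11, 1.86], [-2.63, 2.63]. Speed limits (rad/s): [2.22, 2.22, 3.01, 3.01, 3.14, 3.14, 3.14].

## Interface

Orientations are given as a 3x3 rotation matrix whose columns are the frame's x, y, z axes.
In Python, from station import ctrl gives the robot as it stands.
- The arm moves only by the shell command python3 -m handwheel 'ROWS' [OPENING] [FORCE]. ROWS is JSON, a list of rows, each a list of 2 entries, a list of its own where there are three numbers: the shift along the world's x, y, z in m, then the turn about the world's z in degrees. A call has 1 to 20 rows; each row shifts and turns the commanded pose from where the row before left it; what a row does not reach is not made up. A row lasts 1/8 s, in which the tool goes at most 62.5 mm and 10.7 degrees, less where a joint would pass 70% of its speed; a pose out of reach is approached as far as the arm can. A call is refused whole if a number of a shift passes 0.0625 or a number of a turn 10.7, either way. A call with a gripper value outside its range is refused whole. OPENING is the finger opening in m, from 0 to 0.0854, set as the call begins (- or left out, the last holds). The fingers move at their own pace and stop on an object; FORCE is the grip in N (left out, the last holds). Time passes only in rows, so rows that do not move let the fingers close. It gives the time, the measured TCP pose, the force and the opening at its end, in the units of the state.
- ctrl.get_obs(): the state, without advancing time (a new reading comes with each control period).
- ctrl.snapshot(name): name is "scene" or "top"; returns the picture (384x512x3 uint8, red, green, blue); there is no depth.
- ctrl.calibration(name): a dict with "fx", "fy", "cx", "cy" (pixels), "D" ([k1, k2, p1, p2, k3] as OpenCV has them; the pictures are not rectified), "R" (3x3) and "t" (3): a world point X has camera coordinates R X + t. Camera axes: x right, y down, z forward; pixel columns grow to the right and rows downward; lengths in m; the calibration is good to about 2 mm. A picture is of the moment at which its call begins. calibration takes no time and is no camera call.
- ctrl.job_done(): hands the job in, once; it reports no verdict.
Trained networks look in the newest picture that a camera, given by its name, has taken for a name from the list of things; names that differ only in an ending like _2 or _b are one class to them, and where a whole thing is asked for, a point or a joint stands for the part that bears it (a point fixed in the world has none). Each returns a list of dicts, best first, with "score" (0 to 1); they miss things now and then, are a little off and sometimes report something else, mostly with a low value. They report only what shows in the picture. A call takes as long as a camera call. They do not tell look-alikes from the thing itself.
- ctrl.recognise(camera, query): "position" ([column, row] in pixels, amid what is visible of it).
- ctrl.spot_point(camera, query): "position" ([column, row] in pixels: a listed point, or the origin of a listed thing).
The state is a dict: "clock": time; "joint_positions": joint angles; "dq": joint speeds; "joint_efforts": joint torques, N m; "tcp_pos": TCP position; "eef_rot": TCP orientation; "force": force on the tool from outside, world axes, zero at the start; "torque": the same for the moment, N m; "gripper_width": opening from 0.0 (shut) to 1.0 (fully open).
Only numpy, scipy, OpenCV 4.12 (cv2) and the standard library are available. Lean on these libraries where they do the work, as an engineer would, in place of code of your own. Each camera call takes 0.05 s, during which the arm holds its last target.

## Task

Nest the three empty mixing pans: slide the largest one across the table until it stands against the straight edge of the raised board that faces it, then slide the medium pan off that edge so that it drops into the large one, and after it the small pan so that it drops into the medium one, all lying flat. The rims are tacky, so drag or push the pans and never lift them clear or flip them over. Leave the concrete block, the tin and the stack of cups standing where they are.

Things in the scene. Friction and masses are not known exactly. Their poses are not given: they have to be found in the camera images.
- board_edge (a point): Middle of the top of the board's long edge facing the large pan. The board is a fixed, flat-topped brown hardboard slab with upright sides, 380 mm along the edge, 340 mm deep, top 38 mm above the table. x runs along the edge (board from -190 to +190 mm), +y points from the edge in over the board (0 to 340 mm), z up.
- large_pan_center (a point): Largest open round white plastic pan (about 0.25 kg), on the table: outside 150 mm across the rim, 134 mm across the base, 36 mm high, walls 3 mm, floor 4 mm thick. Point on its axis half-way up (18 mm over its underside); z is its axis, up.
- medium_pan_center (a point): Medium open round white pan (about 0.15 kg), on the board: outside 124 mm across the rim, 108 mm across the base, 30 mm high, walls 3 mm, floor 4 mm. Point on its axis half-way up (15 mm over its underside); z is its axis, up. Nested, its rim lies 2 mm below the large pan's rim; it has about 10 mm of play all round.
- small_pan_center (a point): Small open round white pan (about 0.10 kg), on the board: outside 96 mm across the rim, 80 mm across the base, 24 mm high, walls 3 mm, floor 4 mm. Point on its axis half-way up (12 mm over its underside); z is its axis, up. About 10 mm of play in the medium pan.
- block: Loose concrete test block 64 x 64 mm, 42 mm high, with a steel stud to 60 mm, standing on the board near the edge, to one side. Bystander. Origin at the centre of its underside, x and y along its sides.
- tin: Loose metal tin 50 mm across, 60 mm high with its cap, standing on the board near the edge, to the other side. Bystander. Origin at the centre of its underside. The pans have to pass between block and tin.
- cups: Stack of clear cups, one solid piece, 56 mm across the foot, up to 74 mm across the rims, 80 mm high, on the table beside the large pan. Bystander. Origin at the centre of its underside.
There are look-alikes about, which are no part of the job. What is shaped like the part that bears medium_pan_center but purple or turquoise is not meant. What is shaped like the part that bears large_pan_center but purple is not meant.

How it is judged:
By the outcome, as a careful person would: the job done as asked, in the order asked, and still so for the second after the job is handed in, with the robot touching nothing.
It also fails if it takes over 67 s, if anything falls off the work surface, if the arm or the gripper's body presses on something with over 40 N, if the wrist force passes 120 N, or if a joint passes its speed limit or range.

## Working session

There is one attempt and no reset: what is moved stays moved. The work goes in short steps, Python scripts to look and compute and a shell command to move; the robot and the scene stay as the last step left them, time stands still between calls to the robot, and variables do not carry over. Pictures are saved under pics/ and viewed, and the job is handed in when it is done.

```bash
mkdir -p pics; ls
cat > h.py <<'E'
import numpy as np, cv2
from station import ctrl
def snap(cam,name):
    im=ctrl.snapshot(cam); cv2.imwrite(f'pics/{name}.png',cv2.cvtColor(im,cv2.COLOR_RGB2BGR)); return im
def ray(cam,px,z):
    c=ctrl.calibration(cam)
    K=np.array([[c['fx'],0,c['cx']],[0,c['fy'],c['cy']],[0,0,1]])
    n=cv2.undistortPoints(np.array([[px]],float),K,np.array(c['D'],float))[0,0]
    R=np.array(c['R']);t=np.array(c['t'])
    o=-R.T@t; d=R.T@np.array([n[0],n[1],1]); s=(z-o[2])/d[2]; return o+s*d
def proj(cam,X):
    c=ctrl.calibration(cam)
    K=np.array([[c['fx'],0,c['cx']],[0,c['fy'],c['cy']],[0,0,1]])
    R=np.array(c['R']);t=np.array(c['t'],float)
    return cv2.projectPoints(np.array(X,float).reshape(-1,3),cv2.Rodrigues(R)[0],t,K,np.array(c['D'],float))[0].reshape(-1,2)
E
python3 - <<'E'
from h import *
for c in ("top","scene"):
    snap(c,c+"0")
    for q,z in (("board_edge",.038),("large_pan_center",.018),("medium_pan_center",.053),("small_pan_center",.05),("block",.038),("tin",.038),("cups",0)):
        for r in ctrl.spot_point(c,q)[:4]:
            print(c,q,round(r['score'],2),np.round(r['position'],1),np.round(ray(c,r['position'],z),3))
    k=ctrl.calibration(c); print(np.round(-np.array(k['R']).T@np.array(k['t']),2))
o=ctrl.get_obs();print({k:np.round(v,3).tolist() for k,v in o.items()})
E
```

```text
pics
top board_edge 0.63 [258.2 200. ] [0.47  0.034 0.038]
top large_pan_center 0.77 [328.6 152.4] [ 0.642 -0.219  0.018]
top large_pan_center 0.65 [389.4 172.3] [ 0.572 -0.442  0.018]
top medium_pan_center 0.78 [180.9 204.3] [0.454 0.303 0.053]
top medium_pan_center 0.74 [123.9 193.1] [0.493 0.507 0.053]
top medium_pan_center 0.69 [122.6 240.4] [0.327 0.509 0.053]
top small_pan_center 0.57 [190.4 157.6] [0.618 0.272 0.05 ]
top block 0.54 [255.8 161.2] [0.607 0.043 0.038]
top tin 0.55 [233.4 238.8] [0.334 0.121 0.038]
top tin 0.27 [259.7 198.4] [0.476 0.029 0.038]
top cups 0.9 [343.1 205. ] [ 0.454 -0.273  0.   ]
[0.41 0.05 1.56]
scene board_edge 0.65 [262.4 201.1] [0.467 0.039 0.038]
scene large_pan_center 0.96 [177.7 151.7] [ 0.558 -0.46   0.018]
scene large_pan_center 0.35 [225.5 166.3] [ 0.45  -0.249  0.018]
scene medium_pan_center 0.83 [319.9 241.9] [0.446 0.314 0.053]
scene medium_pan_center 0.76 [347.5 300.2] [0.527 0.521 0.053]
scene medium_pan_center 0.59 [393.  269.5] [0.351 0.514 0.053]
scene block 0.71 [226. 218.] [0.613 0.047 0.038]
scene tin 0.73 [306.7 197.7] [0.332 0.108 0.038]
scene cups 0.92 [225.4 163.9] [ 0.428 -0.289  0.   ]
[1.08 0.97 0.9 ]
{'clock': 0.8, 'joint_positions': [-1.312, 0.599, -0.003, 1.599, 0.002, 0.943, -0.08], 'dq': [-0.001, -0.001, 0.001, -0.0, 0.001, 0.003, 0.0], 'joint_efforts': [0.001, -77.613, 1.564, -25.837, 0.012, 0.002, -0.0], 'tcp_pos': [0.239, 0.685, 0.213], 'eef_rot': [[0.33, 0.0, -0.944], [0.944, 0.0, 0.33], [0.0, -1.0, -0.0]], 'force': [-0.015, 0.001, 0.625], 'torque': [-0.018, 0.026, -0.03], 'gripper_width': 0.997}
```

Run:
```python
import cv2
a=cv2.imread('pics/top0.png');cv2.imwrite('pics/top0b.png',cv2.resize(a[120:290,80:440],(800,378),interpolation=cv2.INTER_CUBIC))
a=cv2.imread('pics/scene0.png');cv2.imwrite('pics/scene0b.png',cv2.resize(a,(800,600),interpolation=cv2.INTER_CUBIC))
```

```text
(no output)
```

View pics/top0b.png

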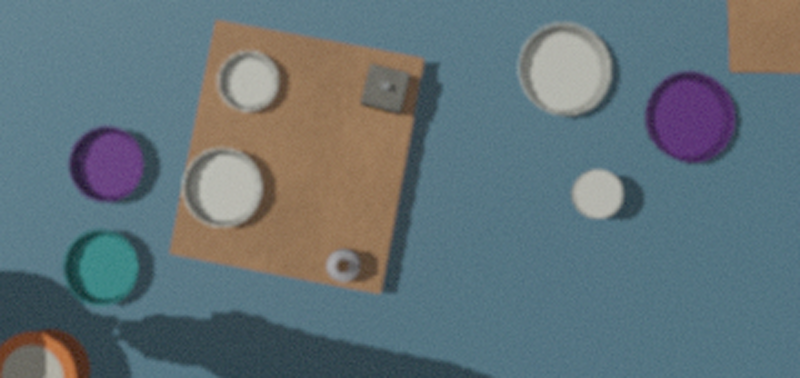

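View pics/scene0b.png

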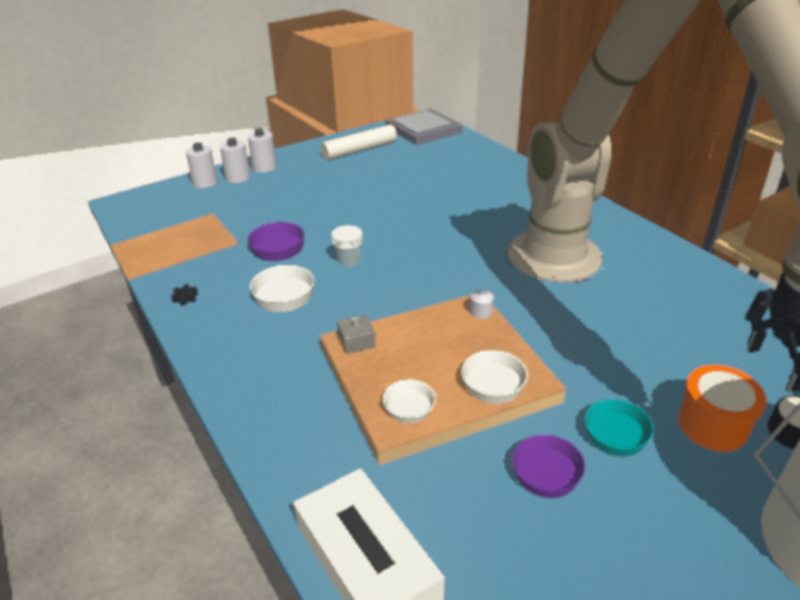

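View pics/top0.png

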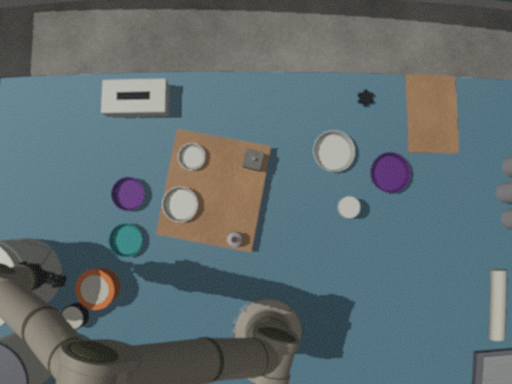

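The white pans are the ones meant. In the top picture the large is at (334,151), the medium at (181,204) and the small at (192,157). The purple one at (390,172) and the purple and turquoise ones at (129,194) and (127,240) are look-alikes, told apart by colour. The block is at (254,160), the tin at (235,239), the cups at (349,207) and the facing board edge runs from about (268,150) to (252,250). Next I fit precise positions and confirm with an enlarged crop.

```bash
cat >> h.py <<'E'
from scipy.optimize import least_squares
def rimfit(cam,im,X0,R,zr,search=10):
    """fit outer rim circle (radius R, height zr) by white/background transition, centre around X0"""
    hsv=cv2.cvtColor(im,cv2.COLOR_RGB2HSV); sat=cv2.GaussianBlur(hsv[...,1].astype(np.float32),(3,3),0)
    c=np.array(X0[:2],float)
    th=np.linspace(0,2*np.pi,72,endpoint=False)
    for it in range(4):
        pts=[]
        for a in th:
            u=np.array([np.cos(a),np.sin(a)]); rr=np.linspace(R-.012,R+.02,33)
            P=proj(cam,[[*(c+u*r),zr] for r in rr])
            v=cv2.remap(sat,P[:,0].astype(np.float32).reshape(1,-1),P[:,1].astype(np.float32).reshape(1,-1),cv2.INTER_LINEAR)[0]
            g=np.gradient(cv2.GaussianBlur(v.reshape(1,-1),(7,1),0)[0]); k=int(np.argmax(g))
            if g[k]>1 and 0<k<32: pts.append(c+u*rr[k])
        pts=np.array(pts)
        f=lambda p:np.hypot(pts[:,0]-p[0],pts[:,1]-p[1])-p[2]
        s=least_squares(f,[*c,R],loss='soft_l1',f_scale=.002); c=s.x[:2]
    return c,s.x[2],np.std(f(s.x)),len(pts)
E
python3 - <<'E'
from h import *
for cam in("top","scene"):
    im=cv2.cvtColor(cv2.imread(f'pics/{cam}0.png'),cv2.COLOR_BGR2RGB)
    for n,X,R,z in(("L",[.635,-.215],.075,.036),("M",[.454,.303],.062,.068),("S",[.617,.272],.048,.062)):
        print(cam,n,*[np.round(v,4) for v in rimfit(cam,im,X,R,z)])
# board
im=cv2.cvtColor(cv2.imread('pics/top0.png'),cv2.COLOR_BGR2RGB)
hsv=cv2.cvtColor(im,cv2.COLOR_RGB2HSV)
m=((hsv[...,0]<25)&(hsv[...,1]>60)).astype(np.uint8); m[:, :140]=0;m[:,300:]=0;m[:115]=0;m[265:]=0
m=cv2.morphologyEx(m,cv2.MORPH_CLOSE,np.ones((3,3),np.uint8))
cn=max(cv2.findContours(m,0,1)[0],key=cv2.contourArea)
h=cv2.convexHull(cn).reshape(-1,2)
q=cv2.minAreaRect(cn); b=cv2.boxPoints(q); print(q)
W=np.array([ray("top",p,.038)[:2] for p in b]);print(W, [np.linalg.norm(W[i]-W[i-1]) for i in range(4)])
a=cv2.imread('pics/top0.png');cv2.polylines(a,[np.int32(b*1)],True,(0,255,0),1)
crop=a[120:265,105:415]
cv2.imwrite('pics/c1.png',cv2.resize(crop,None,fx=2.5,fy=2.5,interpolation=cv2.INTER_CUBIC))
E
```

```text
top L [ 0.6464 -0.2354] 0.0774 0.0007 72
top M [0.4552 0.3057] 0.0637 0.0024 72
top S [0.6217 0.2674] 0.0495 0.0007 72
scene L [ 0.6483 -0.2325] 0.0804 0.005 61
scene M [0.4599 0.3104] 0.0668 0.0044 72
scene S [0.6243 0.2706] 0.051 0.0028 72
((213.48110961914062, 189.93397521972656), (96.62861633300781, 107.0716323852539), 10.61965560913086)
[[ 0.35107439  0.39319597]
 [ 0.72451237  0.32788186]
 [ 0.66031306 -0.01002377]
 [ 0.290225    0.059094  ]] [np.float64(0.3395979590951483), np.float64(0.37910665694607226), np.float64(0.3439502359520948), np.float64(0.37648696320720654)]
```

View pics/c1.png

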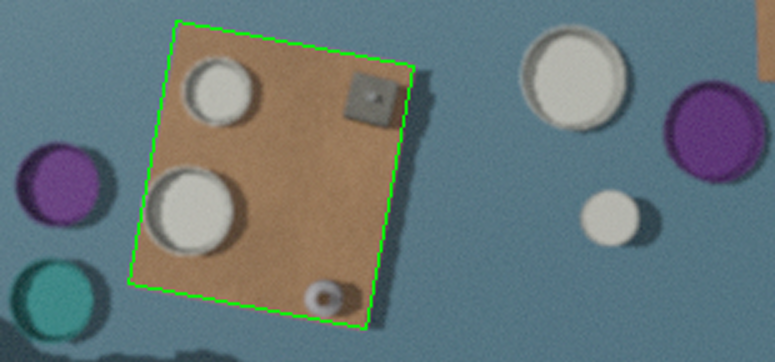

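```bash
python3 -m handwheel '[[[0.0267,-0.0548,0],-1.26],[[0.0267,-0.0548,0],-1.26],[[0.0267,-0.0548,0],-1.26],[[0.0267,-0.0548,0],-1.26],[[0.0267,-0.0548,0],-1.26],[[0.0267,-0.0548,0],-1.26],[[0.0267,-0.0548,0],-1.26],[[0.0267,-0.0548,0],-1.26],[[0.0267,-0.0548,0],-1.26],[[0.0267,-0.0548,0],-1.26],[[0.0267,-0.0548,0],-1.26],[[0.0267,-0.0548,0],-1.26],[[0.0267,-0.0548,0],-1.26],[[0.0267,-0.0548,0],-1.26],[[0.0267,-0.0548,0],-1.26],[[0.0267,-0.0548,0],-1.26],[[0.0267,-0.0548,0],-1.26],[[0.0267,-0.0548,0],-1.26]]' 0.085 20
```

```text
clock: 3.05
tcp_pos: [0.7203, -0.3036, 0.213]
eef_rot: [[0.668, 0.001, -0.744], [0.744, 0.0, 0.668], [0.0, -1.0, -0.0]]
force: [1.2, 1.0, -0.2]
gripper_width: 0.99
```

```bash
python3 -m handwheel '[[[0,0.002,-0.06],0],[[0,0,-0.06],0],[[0,0,-0.045],0],[[0,0,-0.026],0],[[0,0,0],0]]'
python3 - <<'E'
from h import *
for c in("top","scene"):
    im=snap(c,c+"1"); print(c,rimfit(c,im,[.6465,-.235],.075,.036)[:2])
s=cv2.imread('pics/scene1.png')[110:240,90:280]; t=cv2.imread('pics/top1.png')[110:240,270:460]
cv2.imwrite('pics/c2.png',cv2.resize(np.hstack([s,t]),None,fx=2.1,fy=2.1,interpolation=cv2.INTER_CUBIC))
E
```

```text
clock: 3.68
tcp_pos: [0.718, -0.2992, 0.0193]
eef_rot: [[0.668, -0.004, -0.744], [0.744, 0.002, 0.668], [-0.001, -1.0, 0.004]]
force: [0.5, -0.4, -0.1]
gripper_width: 0.994
top (array([ 0.64696903, -0.23406904]), np.float64(0.07626891148479512))
scene (array([ 0.6477913 , -0.23380356]), np.float64(0.07986807968099009))
```

View pics/c2.png

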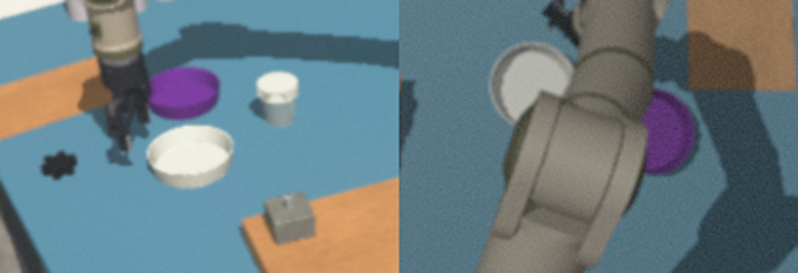

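The gripper stands behind the white large pan with the purple one clear. Now the diagonal push.

```bash
python3 -m handwheel '[[[-0.0106,0.0095,0.001],0],[[-0.0106,0.0095,0.001],0],[[-0.0106,0.0095,0],0],[[-0.0106,0.0095,0],0],[[-0.0106,0.0095,0],0],[[-0.0106,0.0095,0],0],[[-0.0106,0.0095,0],0],[[-0.0106,0.0095,0],0],[[-0.0106,0.0095,0],0],[[-0.0106,0.0095,0],0],[[-0.0106,0.0095,0],0],[[-0.0106,0.0095,0],0],[[-0.0106,0.0095,0],0],[[-0.0106,0.0095,0],0],[[-0.0106,0.0095,0],0],[[-0.0106,0.0095,0],0],[[-0.0106,0.0095,0],0],[[-0.0106,0.0095,0],0],[[-0.0106,0.0095,0],0],[[-0.0106,0.0095,0],0]]'
python3 - <<'E'
from h import *
for c in("top","scene"):
    im=snap(c,c+"2"); print(c,rimfit(c,im,[.4514,-.0595],.075,.036))
s=cv2.imread('pics/scene2.png')[110:240,150:340]; t=cv2.imread('pics/top2.png')[130:260,230:420]
cv2.imwrite('pics/c3.png',cv2.resize(np.hstack([s,t]),None,fx=2.1,fy=2.1,interpolation=cv2.INTER_CUBIC))
E
```

```text
clock: 6.28
tcp_pos: [0.5068, -0.1092, 0.0239]
eef_rot: [[0.668, 0.0, -0.744], [0.744, -0.0, 0.668], [0.0, -1.0, -0.0]]
force: [0.2, 0.7, -1.1]
gripper_width: 0.999
top (array([ 0.46008189, -0.04520702]), np.float64(0.07785548594328483), np.float64(0.006979532631235611), 23)
scene (array([ 0.44137247, -0.06197362]), np.float64(0.09293126022052078), np.float64(0.0012922995516115629), 16)
```

View pics/c3.png

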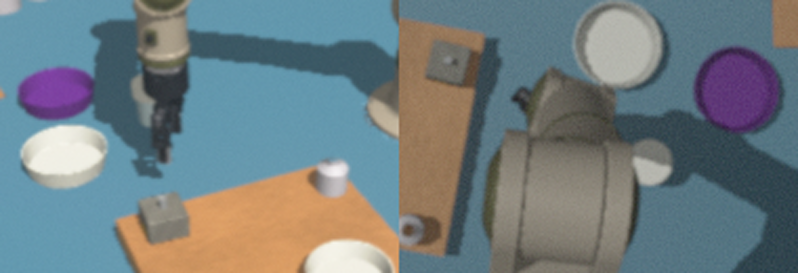

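Run:
```python
from h import *
for c in("top","scene"):
    print(c,proj(c,[[.718,-.299,.01],[.507,-.109,.012],[.6465,-.235,.036],[.6465,-.235,.004]]).round(1))
    print(rimfit(c,cv2.cvtColor(cv2.imread(f'pics/{c}2.png'),cv2.COLOR_BGR2RGB),[.6465,-.235],.075,.036))
    print(ctrl.recognise(c,"large_pan_center")[:3])
o=ctrl.get_obs();print({k:np.round(v,3).tolist() for k,v in o.items()})
```

```text
top [[349.7 132.3]
 [298.3 190. ]
 [334.  150.5]
 [332.4 151.9]]
(array([ 0.64645796, -0.23547264]), np.float64(0.07744247853816782), np.float64(0.000948088158848221), 72)
[{'position': [330.8, 152.0], 'score': 0.83}, {'position': [391.0, 174.0], 'score': 0.63}]
scene [[156.7 184.5]
 [230.8 189.9]
 [180.3 180.6]
 [181.4 187.7]]
(array([ 0.64770493, -0.2338359 ]), np.float64(0.0797429573940045), np.float64(0.004348774421097804), 59)
[{'position': [184.3, 183.7], 'score': 0.95}, {'position': [174.2, 154.0], 'score': 0.83}]
{'clock': 6.475, 'joint_positions': [0.039, 0.664, 0.095, 2.212, -0.217, 0.274, 1.162], 'dq': [0.007, 0.004, 0.004, -0.015, 0.002, -0.001, 0.0], 'joint_efforts': [-0.429, -64.739, 3.006, -7.758, -0.017, 0.052, -0.019], 'tcp_pos': [0.508, -0.11, 0.024], 'eef_rot': [[0.668, 0.0, -0.744], [0.744, -0.0, 0.668], [0.0, -1.0, -0.0]], 'force': [-0.215, -0.743, 0.238], 'torque': [-0.036, -0.041, -0.011], 'gripper_width': 0.993}
```

View pics/scene2.png

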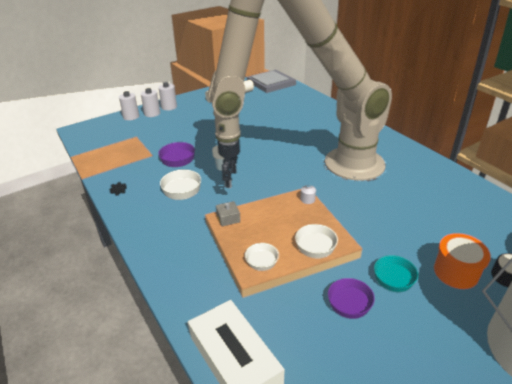

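View pics/top1.png

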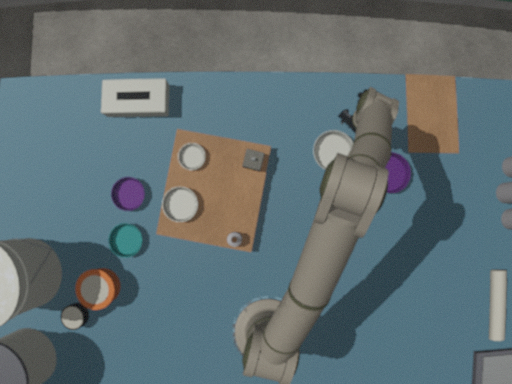

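View pics/scene1.png

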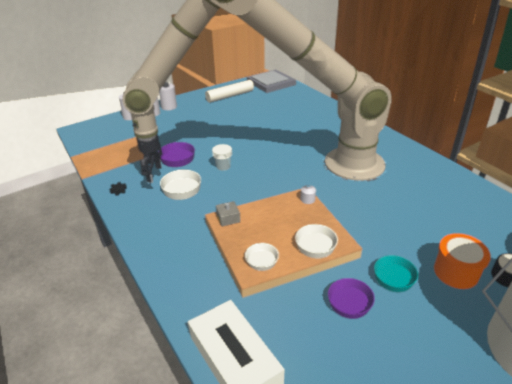

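Run:
```python
from h import *
for k,T in((1,[.718,-.2992,.0193]),(2,[.5068,-.1092,.0239])):
    T=np.array(T);u=np.array([.668,.744,0]);outs=[]
    for c,(y,x) in (("top",((90,310),(150,270))[k-1]),("scene",((140,130),(140,190))[k-1])):
        a=cv2.imread(f'pics/{c}{k}.png')[y:y+70,x:x+70]; a=cv2.resize(a,None,fx=5.6,fy=5.6,interpolation=cv2.INTER_CUBIC)
        for s in(-1,1):
            for dz,col in((-.011,(0,0,255)),(.002,(0,255,255)),(.03,(0,255,0))):
                p=(proj(c,[T+u*s*.05+[0,0,dz]])[0]-[x,y]+.5)*5.6
                cv2.circle(a,tuple(int(v) for v in p),3,col,-1)
        outs.append(a)
    cv2.imwrite(f'pics/d{k}.png',np.hstack(outs))
```

```text
(no output)
```

View pics/d1.png

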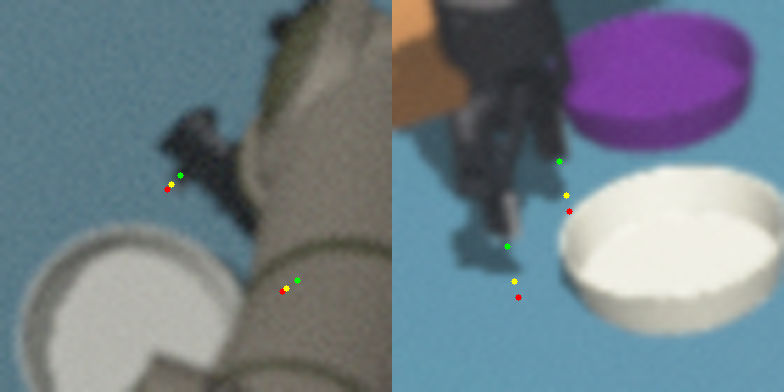

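View pics/d2.png

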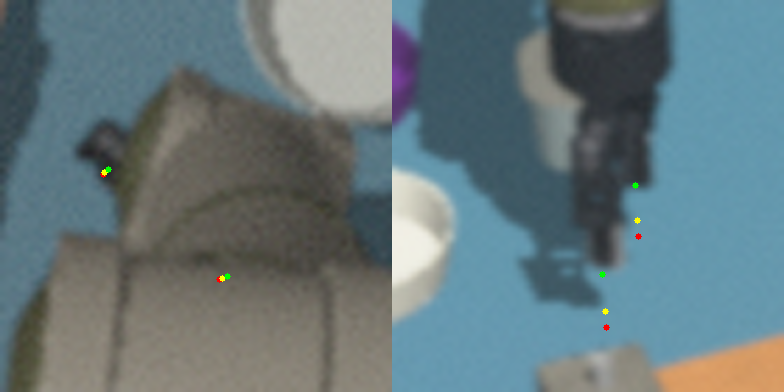

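The pan has not moved: it is still at about (335,151) in the top picture. The fingers passed over it, and in the scene picture they end about 35 mm higher than the state implies, so I will find the true fingertip height with careful steps down and a look.

```bash
python3 -m handwheel '[[[0,0,-0.006],0],[[0,0,-0.006],0],[[0,0,0],0]]'
python3 - <<'E'
from h import *
a=snap("scene","scene3")
b=snap("top","top3")
outs=[]
T=np.array(ctrl.get_obs()['tcp_pos']);u=np.array([.668,.744,0])
for c,(y,x) in (("top",(150,270)),("scene",(140,190))):
        a=cv2.imread(f'pics/{c}3.png')[y:y+70,x:x+70]; a=cv2.resize(a,None,fx=5.6,fy=5.6,interpolation=cv2.INTER_CUBIC)
        for s in(-1,1):
            for z,col in((0,(0,0,255)),(.03,(0,255,255)),(.06,(0,255,0))):
                P=T+u*s*.05;P[2]=z
                p=(proj(c,[P])[0]-[x,y]+.5)*5.6
                cv2.circle(a,tuple(int(v) for v in p),3,col,-1)
        outs.append(a)
cv2.imwrite(f'pics/d3.png',np.hstack(outs))
E
```

```text
clock: 6.85
tcp_pos: [0.5073, -0.1101, 0.0111]
eef_rot: [[0.668, -0.001, -0.744], [0.744, 0.0, 0.668], [-0.001, -1.0, 0.001]]
force: [0.0, 0.1, -0.2]
gripper_width: 0.997
```

View pics/d3.png

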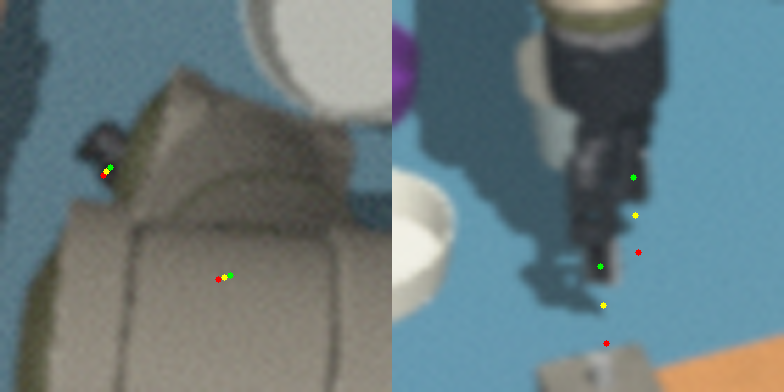

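```bash
cat > look.py <<'E'
import sys
from h import *
def look(k,boxes,dx=(-.05,.05)):
    outs=[];o=ctrl.get_obs();T=np.array(o['tcp_pos']);u=np.array(o['eef_rot'])[:,0]
    for c,(y,x) in boxes:
        snap(c,f'{c}{k}')
        a=cv2.imread(f'pics/{c}{k}.png')[y:y+70,x:x+70]; a=cv2.resize(a,None,fx=5.6,fy=5.6,interpolation=cv2.INTER_CUBIC)
        for s in dx:
            for z,col in((0,(0,0,255)),(.03,(0,255,255)),(.06,(0,255,0))):
                P=T+u*s;P[2]=z
                p=(proj(c,[P])[0]-[x,y]+.5)*5.6
                cv2.circle(a,tuple(int(v) for v in p),3,col,-1)
        outs.append(a)
    cv2.imwrite(f'pics/d{k}.png',np.hstack(outs))
E
python3 -m handwheel '[[[0,0,-0.01],0],[[0,0,0],0],[[0,0,0],0],[[0,0,0],0]]' 0.02
python3 - <<'E'
from look import *
look(4,[("top",(150,270)),("scene",(140,190))],(-.016,.016))
E
```

```text
clock: 7.45
tcp_pos: [0.5076, -0.1099, 0.002]
eef_rot: [[0.668, 0.0, -0.744], [0.744, -0.0, 0.668], [0.0, -1.0, -0.0]]
force: [0.8, -0.6, 0.0]
gripper_width: 0.233
```

View pics/d4.png

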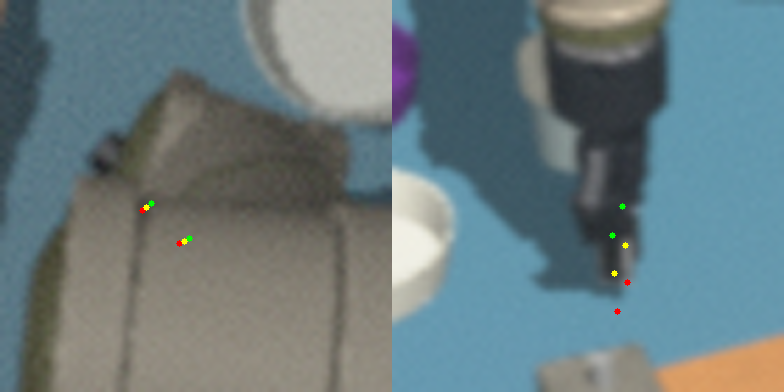

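```bash
python3 -m handwheel '[[[0,0,-0.006],0],[[0,0,-0.006],0],[[0,0,0],0],[[0,0,0],0]]' 0.06;  python3 -m handwheel '[[[0,0,-0.004],0],[[0,0,0],0]]'; python3 -m handwheel '[[[0,0,-0.004],0],[[0,0,0],0]]'
python3 - <<'E'
from look import *
look(5,[("top",(150,270)),("scene",(140,190))],(-.036,.036))
E
```

```text
clock: 8.05
tcp_pos: [0.5074, -0.1099, -0.0103]
eef_rot: [[0.668, -0.0, -0.744], [0.744, 0.0, 0.668], [-0.0, -1.0, 0.0]]
force: [0.4, -0.2, 0.2]
gripper_width: 0.706
clock: 8.3
tcp_pos: [0.5074, -0.1099, -0.0143]
eef_rot: [[0.668, -0.0, -0.744], [0.744, 0.0, 0.668], [-0.0, -1.0, 0.0]]
force: [-0.3, -0.7, -0.2]
gripper_width: 0.705
clock: 8.55
tcp_pos: [0.5074, -0.1099, -0.0184]
eef_rot: [[0.668, -0.0, -0.744], [0.744, 0.0, 0.668], [-0.0, -1.0, 0.0]]
force: [-0.6, 1.1, 1.0]
gripper_width: 0.698
```

View pics/d5.png

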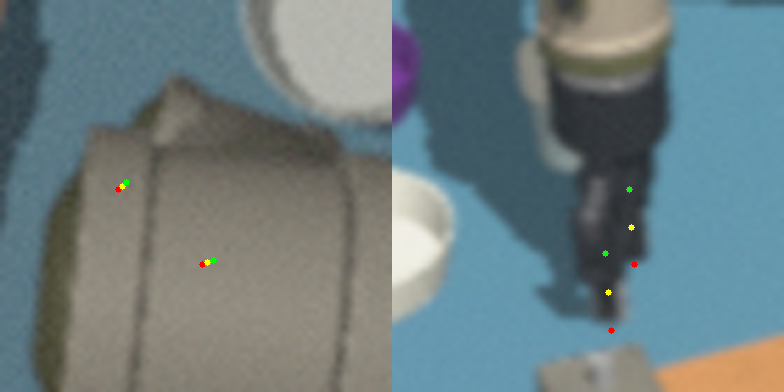

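```bash
for i in 1; do python3 -m handwheel '[[[0,0,-0.004],0],[[0,0,0],0]]'; python3 -m handwheel '[[[0,0,-0.003],0],[[0,0,0],0]]'; done
```

```text
clock: 8.9
tcp_pos: [0.5074, -0.1098, -0.0224]
eef_rot: [[0.668, -0.0, -0.744], [0.744, 0.0, 0.668], [-0.0, -1.0, 0.0]]
force: [-0.4, -0.1, -0.2]
gripper_width: 0.701
clock: 9.15
tcp_pos: [0.5076, -0.1099, -0.0235]
eef_rot: [[0.668, 0.001, -0.744], [0.744, 0.0, 0.668], [0.001, -1.0, -0.001]]
force: [-3.9, 1.5, 27.1]
gripper_width: 0.702
```

Run:
```python
from look import *
look(6,[("top",(150,270)),("scene",(140,190))],(-.036,.036))
```

```text
(no output)
```

View pics/d6.png

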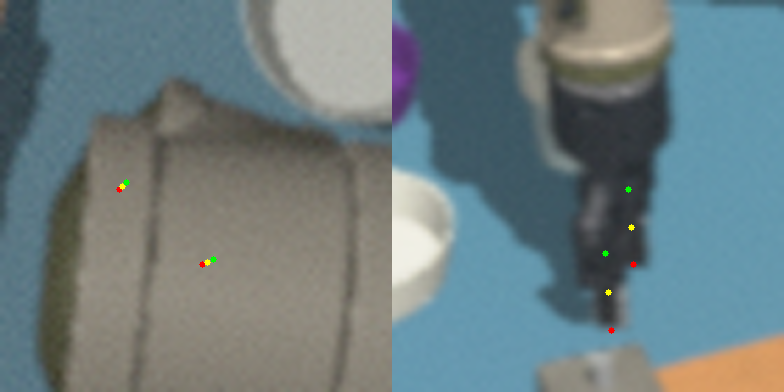

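Contact came at a reported TCP z of -0.0235 with the opening at 60 mm, so the true fingertip height is the reported z plus about 0.023. The xy position agrees with the picture. Going back and repeating the push at the right height.

```bash
python3 -m handwheel '[[[0,0,0.035],0],[[0,0,0.038],0],[[0.0434,-0.0391,0],0],[[0.0434,-0.0391,0],0],[[0.0434,-0.0391,0],0],[[0.0434,-0.0391,0],0],[[0.0434,-0.0391,0],0],[[0,0,-0.03],0],[[0,0,-0.028],0],[[0,0,0],0]]'
python3 - <<'E'
from look import *
look(7,[("top",(100,320)),("scene",(140,130))],(-.036,.036))
E
```

```text
clock: 10.5
tcp_pos: [0.7225, -0.3045, -0.013]
eef_rot: [[0.668, -0.005, -0.744], [0.744, 0.002, 0.668], [-0.002, -1.0, 0.005]]
force: [-0.0, -0.4, 0.8]
gripper_width: 0.704
```

View pics/d7.png

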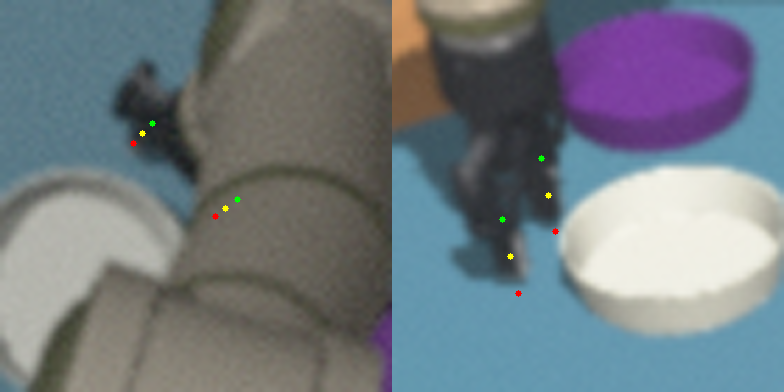

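```bash
python3 -m handwheel '[[[-0.0119,0.0107,0],0],[[-0.0119,0.0107,0],0],[[-0.0119,0.0107,0],0],[[-0.0119,0.0107,0],0],[[-0.0119,0.0107,0],0],[[-0.0119,0.0107,0],0],[[-0.0119,0.0107,0],0],[[-0.0119,0.0107,0],0]]'
python3 - <<'E'
from h import *
im=snap("top","top8");print(rimfit("top",im,[.58,-.18],.075,.036))
im=snap("scene","scene8");print(rimfit("scene",im,[.58,-.18],.075,.036))
t=cv2.imread('pics/top8.png')[110:250,160:410];s=cv2.imread('pics/scene8.png')[110:250,130:330]
cv2.imwrite('pics/c8.png',cv2.resize(np.hstack([t,s]),None,fx=1.75,fy=1.75))
E
```

```text
clock: 11.6
tcp_pos: [0.6296, -0.2197, -0.0092]
eef_rot: [[0.668, 0.002, -0.744], [0.744, -0.001, 0.668], [0.001, -1.0, -0.002]]
force: [3.0, -2.4, 2.6]
gripper_width: 0.699
(array([ 0.57236496, -0.16365586]), np.float64(0.0757310295514122), np.float64(0.003201727910937618), 46)
(array([ 0.57764519, -0.16016217]), np.float64(0.08524265177659877), np.float64(0.004476585243647655), 62)
```

View pics/c8.png

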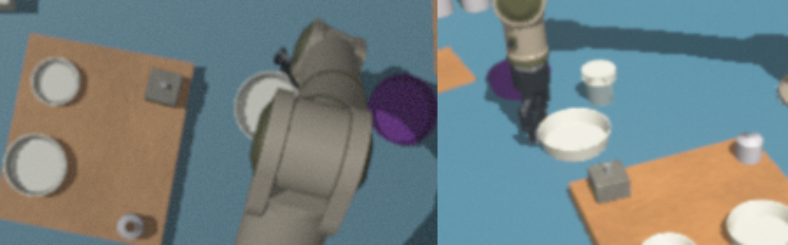

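```bash
python3 -m handwheel '[[[-0.0119,0.0107,0],0],[[-0.0119,0.0107,0],0],[[-0.0119,0.0107,0],0],[[-0.0119,0.0107,0],0],[[-0.0119,0.0107,0],0],[[-0.0119,0.0107,0],0],[[-0.0119,0.0107,0],0],[[-0.0119,0.0107,0],0],[[-0.0119,0.0107,0],0],[[-0.0090,0.0080,0],0],[[0.012,-0.0107,0],0],[[0.012,-0.0107,0.01],0],[[0,0,0.05],0],[[0,0,0.01],0]]'
python3 - <<'E'
from h import *
im=snap("top","top9");print(rimfit("top",im,[.4514,-.06],.075,.036))
im=snap("scene","scene9");print(rimfit("scene",im,[.4514,-.06],.075,.036))
t=cv2.imread('pics/top9.png')[110:250,160:410];s=cv2.imread('pics/scene9.png')[110:250,130:330]
cv2.imwrite('pics/c9.png',cv2.resize(np.hstack([t,s]),None,fx=1.75,fy=1.75))
E
```

```text
clock: 13.45
tcp_pos: [0.539, -0.1381, 0.0622]
eef_rot: [[0.669, 0.004, -0.743], [0.743, -0.001, 0.669], [0.002, -1.0, -0.004]]
force: [1.1, 0.2, 0.0]
gripper_width: 0.703
(array([ 0.45689907, -0.05061287]), np.float64(0.07567159182470831), np.float64(0.005903817786703134), 53)
(array([ 0.45626518, -0.05654044]), np.float64(0.08146352913126431), np.float64(0.004567897062754801), 71)
```

View pics/c9.png

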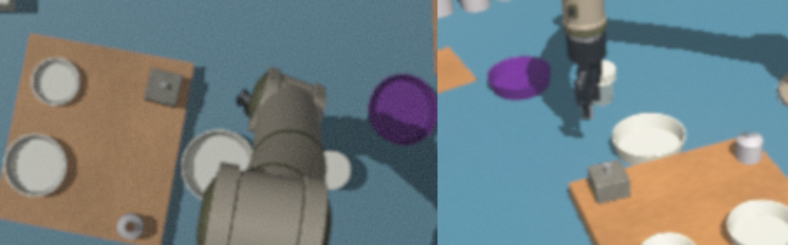

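```bash
python3 -m handwheel '[[[-0.017,-0.004,0],-9.8],[[-0.017,-0.003,0],-9.8],[[-0.017,-0.002,0],-9.8],[[-0.017,-0.002,0],-9.8],[[-0.017,-0.002,0],-9.8],[[-0.016,-0.001,0],-9.7],[[0,0,-0.037],0],[[0,0,-0.037],0],[[0.0019,0.0098,0],0],[[0.001,0.005,0],0],[[0,0,0],0]]'
python3 - <<'E'
from h import *
im=snap("scene","scene10");
t=cv2.imread('pics/scene10.png')[130:230,180:320]
cv2.imwrite('pics/c10.png',cv2.resize(t,None,fx=5,fy=5,interpolation=cv2.INTER_CUBIC))
E
```

```text
clock: 14.92
tcp_pos: [0.4391, -0.136, -0.0143]
eef_rot: [[0.983, -0.001, 0.183], [-0.183, -0.0, 0.983], [-0.001, -1.0, -0.001]]
force: [0.8, 0.2, 0.4]
gripper_width: 0.7
```

View pics/c10.png

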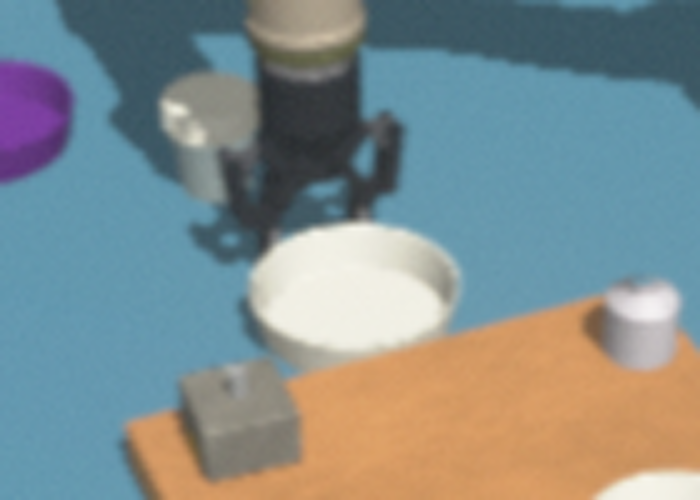

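```bash
python3 -m handwheel '[[[0.0008,0.0044,0.002],0],[[0.0007,0.0039,0],0],[[0,0,0],0]]'; python3 -m handwheel '[[[0.0004,0.0025,0],0],[[0,0,0],0]]';  python3 -m handwheel '[[[0.0002,0.0012,0],0],[[0,0,0],0]]'
```

```text
clock: 15.35
tcp_pos: [0.441, -0.1275, -0.0117]
eef_rot: [[0.983, 0.0, 0.184], [-0.184, -0.0, 0.983], [0.0, -1.0, 0.0]]
force: [-0.7, -0.2, 1.4]
gripper_width: 0.702
clock: 15.6
tcp_pos: [0.4412, -0.1254, -0.012]
eef_rot: [[0.983, 0.0, 0.184], [-0.184, -0.0, 0.983], [0.0, -1.0, -0.0]]
force: [-0.6, -0.7, 0.9]
gripper_width: 0.705
clock: 15.85
tcp_pos: [0.4414, -0.1246, -0.012]
eef_rot: [[0.983, 0.0, 0.185], [-0.185, -0.001, 0.983], [0.0, -1.0, -0.001]]
force: [-0.5, -3.3, 1.5]
gripper_width: 0.704
```

```bash
python3 -m handwheel '[[[0.0003,0.0015,0],0],[[0,0,0],0]]'
python3 - <<'E'
from h import *
im=snap("scene","scene11");
t=cv2.imread('pics/scene11.png')[130:230,180:320]
cv2.imwrite('pics/c11.png',cv2.resize(t,None,fx=5,fy=5,interpolation=cv2.INTER_CUBIC))
E
```

```text
clock: 16.1
tcp_pos: [0.4415, -0.1241, -0.0119]
eef_rot: [[0.983, 0.0, 0.186], [-0.186, -0.002, 0.983], [0.001, -1.0, -0.002]]
force: [-1.6, -7.9, 2.5]
gripper_width: 0.702
```

View pics/c11.png

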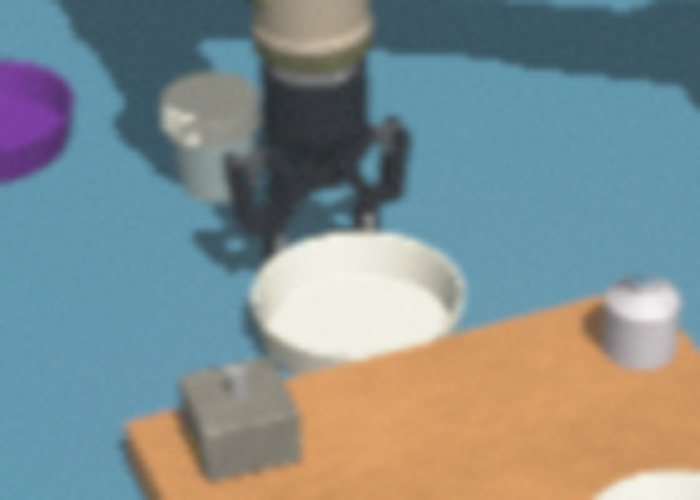

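The large pan is against the edge, with about 8 N of reaction. In the picture its rim meets the board edge between the block and the tin. Next the medium pan.

```bash
python3 -m handwheel '[[[-0.0028,-0.0148,0],0],[[0,0,0.06],0],[[0,0,0.06],0],[[0.0019,0.0597,0.02],5.3],[[0.0019,0.0597,0.01],5.3],[[0.0019,0.0597,0],0],[[0.0019,0.0597,0],0],[[0.0019,0.0597,0],0],[[0.0019,0.0597,0],0],[[0.0019,0.0597,0],0],[[0.0019,0.0597,0],0],[[0.0019,0.0597,-0.01],0],[[0,0,-0.06],0],[[0,0,-0.045],0],[[0,0,0],0]]'
python3 - <<'E'
from h import *
im=snap("scene","scene12");im2=snap("top","top12")
print(rimfit("scene",im,[.449,-.0495],.075,.036),rimfit("scene",im,[.456,.3065],.062,.068))
print(rimfit("top",im2,[.449,-.0495],.075,.036),rimfit("top",im2,[.456,.3065],.062,.068),rimfit("top",im2,[.622,.2674],.048,.062))
t=cv2.imread('pics/scene12.png')[140:300,190:390];s=cv2.imread('pics/top12.png')[120:280,130:330]
cv2.imwrite('pics/c12.png',cv2.resize(np.hstack([t,s]),None,fx=2,fy=2,interpolation=cv2.INTER_CUBIC))
E
```

```text
clock: 18.02
tcp_pos: [0.4542, 0.3976, 0.0185]
eef_rot: [[1.0, -0.005, 0.0], [-0.0, -0.004, 1.0], [-0.005, -1.0, -0.004]]
force: [-0.1, -1.0, -0.0]
gripper_width: 0.699
(array([ 0.45793061, -0.04937984]), np.float64(0.07859022822302493), np.float64(0.0037877141169260853), 69) (array([0.45866186, 0.31565587]), np.float64(0.07053742905210608), np.float64(0.0034048009429981114), 59)
(array([ 0.45724417, -0.04800435]), np.float64(0.07788021606912081), np.float64(0.0021469289294218713), 72) (array([0.45529281, 0.30651311]), np.float64(0.06310523504008965), np.float64(0.0021175362811331156), 72) (array([0.62157751, 0.26734935]), np.float64(0.049512958842503), np.float64(0.0007447653809365517), 72)
```

View pics/c12.png

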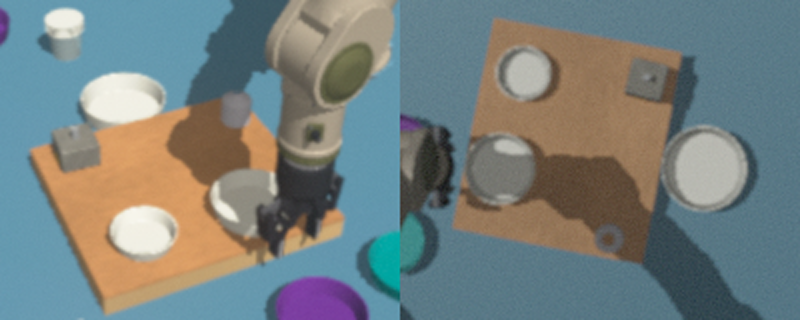

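```bash
python3 -m handwheel '[[[0.001,-0.0149,0.003],0],[[0.001,-0.0149,0.001],0],[[0,-0.0149,0],0],[[0,-0.0149,0],0],[[0,-0.0149,0],0],[[0,-0.0149,0],0],[[0,-0.0149,0],0],[[0,-0.0149,0],0],[[0,-0.0149,0],0],[[0,-0.0149,0],0],[[0,-0.0149,0],0],[[0,-0.0149,0],0],[[0,-0.0149,0],0],[[0,-0.0149,0],0],[[0,-0.0149,0],0],[[0,-0.0149,0],0],[[0,-0.0149,0],0],[[0,-0.0149,0],0]]'
python3 - <<'E'
from h import *
im=snap("scene","scene13");im2=snap("top","top13")
t=cv2.imread('pics/scene13.png')[140:300,190:390];s=cv2.imread('pics/top13.png')[120:280,130:330]
cv2.imwrite('pics/c13.png',cv2.resize(np.hstack([t,s]),None,fx=2,fy=2,interpolation=cv2.INTER_CUBIC))
E
```

```text
clock: 20.38
tcp_pos: [0.458, 0.1301, 0.0252]
eef_rot: [[1.0, -0.0, 0.0], [-0.0, -0.0, 1.0], [-0.0, -1.0, -0.0]]
force: [-0.2, 0.8, 0.9]
gripper_width: 0.705
```

View pics/c13.png

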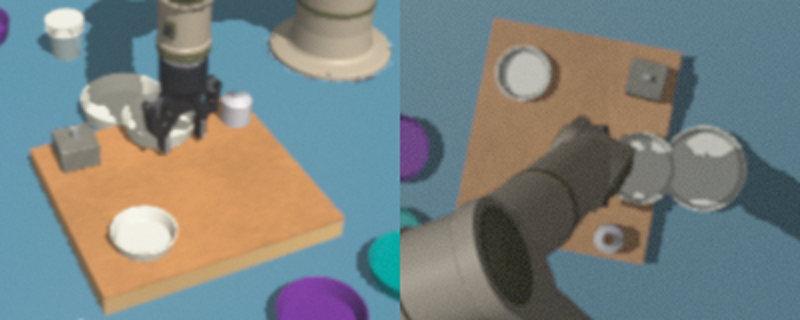

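The medium pan is in line with the large one and reaches over its rim, clear of the tin and block. Continuing slowly.

```bash
python3 -m handwheel '[[[0,-0.0095,0],0],[[0,-0.0095,0],0],[[0,-0.0095,0],0],[[0,-0.0095,0],0],[[0,-0.0095,0],0],[[0,-0.0095,0],0],[[0,-0.0095,0],0],[[0,-0.0095,0],0],[[0,-0.0095,0],0],[[0,-0.0095,0],0],[[0,-0.0095,0],0],[[0,-0.0095,0],0]]'
python3 - <<'E'
from h import *
im=snap("scene","scene14");im2=snap("top","top14")
t=cv2.imread('pics/scene14.png')[140:240,190:310];s=cv2.imread('pics/top14.png')[140:240,230:350]
cv2.imwrite('pics/c14.png',cv2.resize(np.hstack([t,s]),None,fx=3.3,fy=3.3,interpolation=cv2.INTER_CUBIC))
E
```

```text
clock: 21.98
tcp_pos: [0.458, 0.0165, 0.0252]
eef_rot: [[1.0, -0.0, 0.0], [-0.0, -0.0, 1.0], [-0.0, -1.0, -0.0]]
force: [0.3, 0.2, 0.5]
gripper_width: 0.704
```

View pics/c14.png

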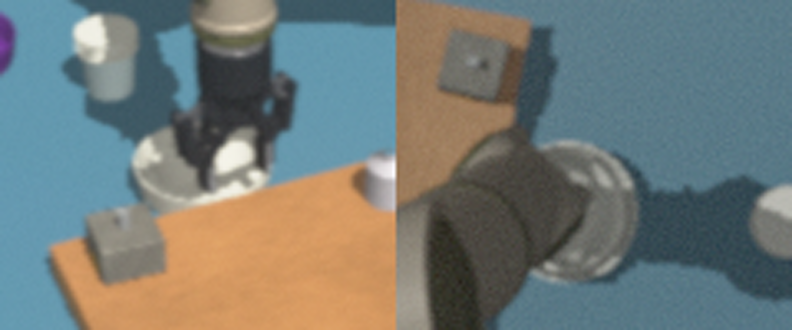

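```bash
python3 -m handwheel '[[[0,0.015,0.005],0],[[0,0.005,0.05],0],[[0,0,0.05],0],[[0.0358,0.0472,0],-8.8],[[0.0358,0.0472,0],-8.8],[[0.0358,0.0472,0],-8.8],[[0.0358,0.0472,0],-8.9],[[0.0358,0.0472,0],-8.9],[[0.0358,0.0472,0],0],[[0,-0.020,-0.055],0],[[0,0,-0.052],0],[[0,0,0],0]]'
python3 - <<'E'
from h import *
im=snap("scene","scene15");im2=snap("top","top15")
for c,i in(("scene",im),("top",im2)):
  print(rimfit(c,i,[.4573,-.0485],.075,.036),rimfit(c,i,[.457,-.0485],.062,.034),rimfit(c,i,[.622,.2674],.048,.062))
t=cv2.imread('pics/scene15.png')[140:300,190:390];s=cv2.imread('pics/top15.png')[120:280,150:350]
cv2.imwrite('pics/c15.png',cv2.resize(np.hstack([t,s]),None,fx=2,fy=2,interpolation=cv2.INTER_CUBIC))
E
```

```text
clock: 23.58
tcp_pos: [0.6708, 0.2999, 0.0199]
eef_rot: [[0.717, -0.005, 0.697], [-0.697, -0.002, 0.717], [-0.002, -1.0, -0.005]]
force: [-0.1, 0.4, 0.3]
gripper_width: 0.702
(array([ 0.45288087, -0.04306549]), np.float64(0.08522137327152181), np.float64(0.0036910786326776477), 28) (array([ 0.45719117, -0.04638551]), np.float64(0.07899595484104034), np.float64(0.0005998591059592531), 18) (array([0.62677714, 0.26710698]), np.float64(0.05278595284304003), np.float64(0.0057158708925385375), 56)
(array([ 0.45722423, -0.04788803]), np.float64(0.07817942226807924), np.float64(0.0027480756426840522), 72) (array([ 0.45717953, -0.04870144]), np.float64(0.07773554389654984), np.float64(0.0007887988733318719), 72) (array([0.62047968, 0.26717831]), np.float64(0.048417261080139946), np.float64(0.0022586378207131025), 72)
```

View pics/c15.png

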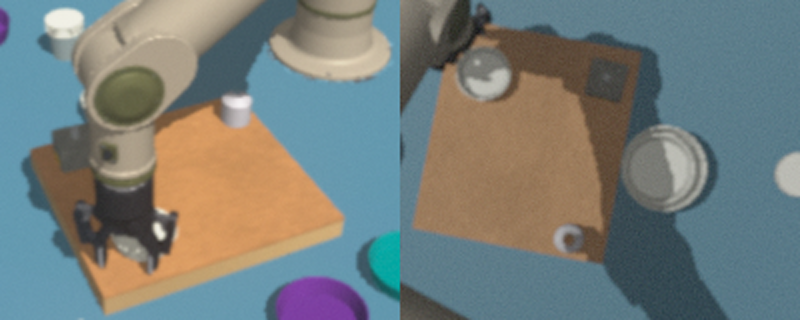

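I put in a stray -20 mm y shift while descending. The small pan is untouched (fit unchanged) and I correct it before pushing. The top picture shows the medium pan concentric inside the large one.

```bash
python3 -m handwheel '[[[-0.0028,0.014,0.003],0],[[-0.0095,-0.0097,0],0],[[-0.0095,-0.0097,0],0],[[-0.0095,-0.0097,0],0],[[-0.0095,-0.0097,0],0],[[-0.0095,-0.0097,0],0],[[-0.0095,-0.0097,0],0],[[-0.0095,-0.0097,0],0],[[-0.0095,-0.0097,0],0],[[-0.0095,-0.0097,0],0],[[-0.0095,-0.0097,0],0],[[-0.0095,-0.0097,0],0],[[-0.0095,-0.0097,0],0],[[-0.0095,-0.0097,0],0],[[-0.0095,-0.0097,0],0],[[-0.0095,-0.0097,0],0],[[0.007,0.0072,0],0],[[0.007,0.0072,0],0],[[0.007,0.0072,0],0]]'
python3 - <<'E'
from h import *
im=snap("scene","scene16");im2=snap("top","top16")
for c,i in(("scene",im),("top",im2)):
  print(rimfit(c,i,[.4916,.1333],.048,.062))
t=cv2.imread('pics/scene16.png')[140:300,190:390];s=cv2.imread('pics/top16.png')[120:280,150:350]
cv2.imwrite('pics/c16.png',cv2.resize(np.hstack([t,s]),None,fx=2,fy=2,interpolation=cv2.INTER_CUBIC))
E
```

```text
clock: 26.05
tcp_pos: [0.5493, 0.1915, 0.026]
eef_rot: [[0.718, -0.0, 0.696], [-0.696, -0.0, 0.718], [-0.0, -1.0, -0.0]]
force: [0.3, 1.3, -0.0]
gripper_width: 0.708
(array([0.49421383, 0.14239875]), np.float64(0.05482308201854915), np.float64(0.004670755114922145), 57)
(array([0.49174958, 0.13109094]), np.float64(0.04900296361415174), np.float64(0.0008407309218055509), 72)
```

View pics/c16.png

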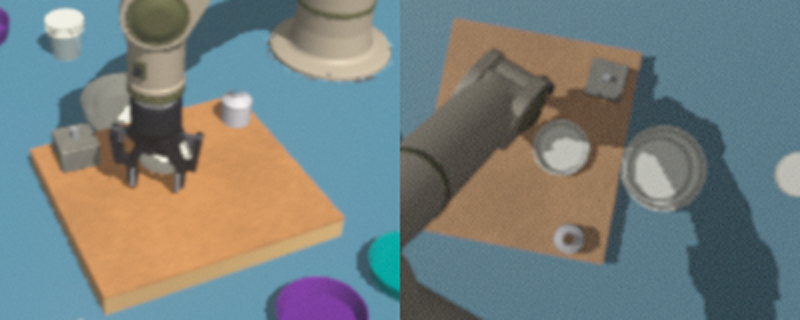

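```bash
python3 -m handwheel '[[[-0.011,0.008,0],8.3],[[-0.011,0.004,0],8.3],[[-0.0113,-0.0012,0],8.3],[[-0.0113,-0.004,0],8.3],[[0,0,0],0]]'; python3 -m handwheel '[[[-0.0019,-0.01,0],0],[[-0.0019,-0.01,0],0],[[-0.0019,-0.01,0],0],[[-0.0019,-0.01,0],0],[[-0.0019,-0.01,0],0],[[-0.0019,-0.01,0],0],[[-0.0019,-0.01,0],0],[[-0.0019,-0.01,0],0],[[-0.0019,-0.01,0],0],[[-0.0019,-0.01,0],0]]'
python3 - <<'E'
from h import *
im=snap("scene","scene17");im2=snap("top","top17")
t=cv2.imread('pics/scene17.png')[140:300,190:390];s=cv2.imread('pics/top17.png')[120:280,150:350]
cv2.imwrite('pics/c17.png',cv2.resize(np.hstack([t,s]),None,fx=2,fy=2,interpolation=cv2.INTER_CUBIC))
E
```

```text
clock: 26.78
tcp_pos: [0.5033, 0.1969, 0.0263]
eef_rot: [[0.981, -0.001, 0.192], [-0.192, -0.0, 0.981], [-0.001, -1.0, -0.0]]
force: [0.2, -0.7, 0.1]
gripper_width: 0.703
clock: 28.02
tcp_pos: [0.4848, 0.0965, 0.0263]
eef_rot: [[0.982, -0.0, 0.191], [-0.191, -0.0, 0.982], [-0.0, -1.0, -0.0]]
force: [0.8, 1.3, 0.9]
gripper_width: 0.701
```

View pics/c17.png

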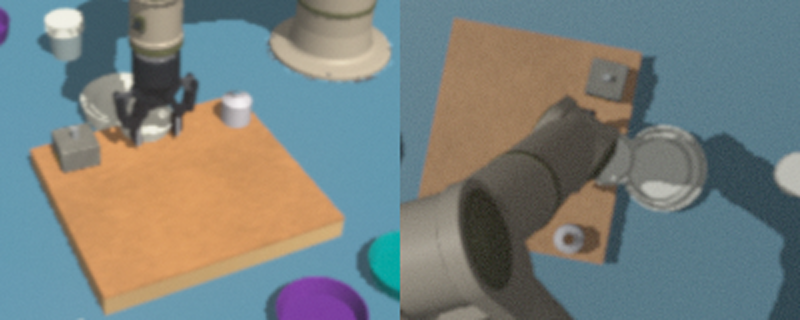

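```bash
python3 -m handwheel '[[[-0.0019,-0.0098,0],0],[[-0.0019,-0.0098,0],0],[[-0.0019,-0.0098,0],0],[[-0.0019,-0.0098,0],0],[[-0.0019,-0.0098,0],0],[[-0.0019,-0.0098,0],0],[[-0.0019,-0.0098,0],0],[[-0.0019,-0.0098,0],0],[[-0.0019,-0.0098,0],0],[[-0.0019,-0.0098,0],0],[[0,0,0],0]]'
python3 - <<'E'
from h import *
im=snap("scene","scene18");im2=snap("top","top18")
t=cv2.imread('pics/scene18.png')[140:240,190:310];s=cv2.imread('pics/top18.png')[140:240,230:350]
cv2.imwrite('pics/c18.png',cv2.resize(np.hstack([t,s]),None,fx=3.3,fy=3.3,interpolation=cv2.INTER_CUBIC))
E
```

```text
clock: 29.5
tcp_pos: [0.4657, -0.0017, 0.0263]
eef_rot: [[0.981, -0.0, 0.192], [-0.192, -0.0, 0.981], [-0.0, -1.0, -0.001]]
force: [-0.7, 0.3, -1.0]
gripper_width: 0.705
```

View pics/c18.png

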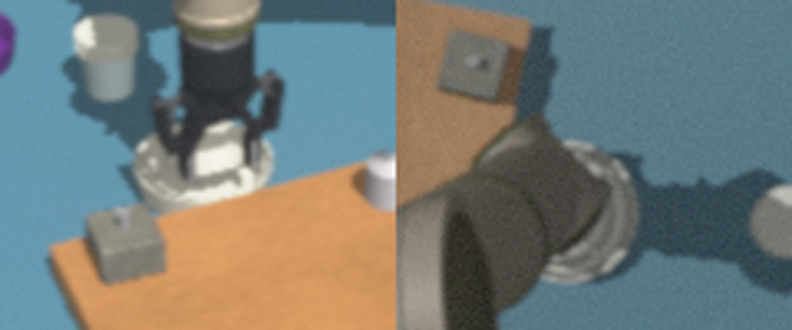

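Retract back and up, then swing clear to look.

```bash
python3 -m handwheel '[[[0.003,0.015,0.004],0],[[0,0.005,0.05],0],[[0,0,0.06],0],[[0,0.06,0.01],0],[[0,0.06,0],0],[[0,0.06,0],0],[[0,0.06,0],0],[[0,0.06,0],0],[[0,0.06,0],0],[[0,0.06,0],0],[[0,0,0],0]]'
python3 - <<'E'
from h import *
im=snap("scene","scene19");im2=snap("top","top19")
print(rimfit("top",im2,[.4573,-.0485],.075,.036))
t=cv2.imread('pics/scene19.png')[140:220,180:300];s=cv2.imread('pics/top19.png')[155:235,240:360]
cv2.imwrite('pics/c19.png',cv2.resize(np.hstack([t,s]),None,fx=3.3,fy=3.3,interpolation=cv2.INTER_CUBIC))
E
```

```text
clock: 30.98
tcp_pos: [0.4667, 0.4453, 0.1489]
eef_rot: [[0.983, -0.001, 0.182], [-0.182, 0.0, 0.983], [-0.001, -1.0, 0.0]]
force: [-0.2, -1.4, -0.9]
gripper_width: 0.707
(array([ 0.45696079, -0.04787616]), np.float64(0.07812718927291708), np.float64(0.00285923701985646), 72)
```

View pics/c19.png

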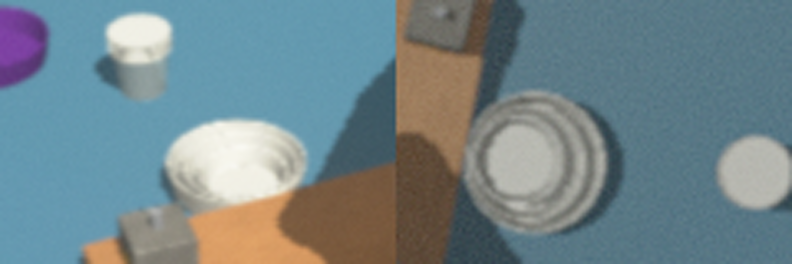

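View pics/top19.png

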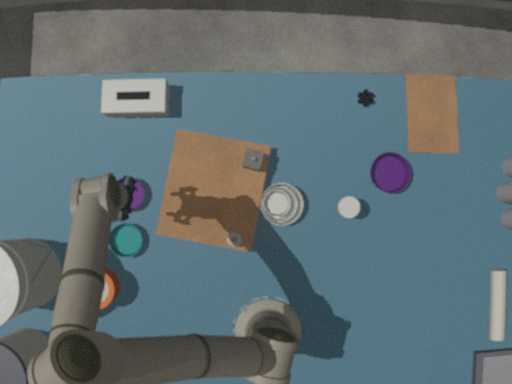

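Run:
```python
from h import *
t=cv2.imread('pics/scene19.png')[170:208,225:277];s=cv2.imread('pics/top19.png')[178:230,256:308]
f=lambda a:cv2.resize(cv2.normalize(cv2.convertScaleAbs(a,alpha=1.0),None,0,255,cv2.NORM_MINMAX),(395,int(395*a.shape[0]/a.shape[1])),interpolation=cv2.INTER_CUBIC)
a,b=f(t),f(s); a=cv2.copyMakeBorder(a,0,b.shape[0]-a.shape[0],0,0,cv2.BORDER_CONSTANT)
# overlay model: L at Lc, M,S flat touching toward board
o=np.hstack([a,b]);cv2.imwrite('pics/c20a.png',o)
n=np.array([.1836,.983]);L=np.array([.4573,-.0487])
def draw(im,cam,x0,y0,sc,C,R,z,col):
    th=np.linspace(0,6.283,90);P=(proj(cam,[[C[0]+R*np.cos(q),C[1]+R*np.sin(q),z] for q in th])-[x0,y0]+.5)*sc
    cv2.polylines(im,[P.astype(int)],True,col,1)
for cam,im,x0,y0 in(("scene",a,225,170),("top",b,256,178)):
    sc=395/52
    draw(im,cam,x0,y0,sc,L,.075,.036,(0,0,255))
    for dm,ds in((.009,.017),):
        draw(im,cam,x0,y0,sc,L+n*dm,.062,.034,(0,255,0)); draw(im,cam,x0,y0,sc,L+n*ds,.048,.032,(255,0,0))
        draw(im,cam,x0,y0,sc,L+n*ds,.037,.012,(255,0,255))
cv2.imwrite('pics/c20b.png',np.hstack([a,b]))
```

```text
(no output)
```

View pics/c20a.png

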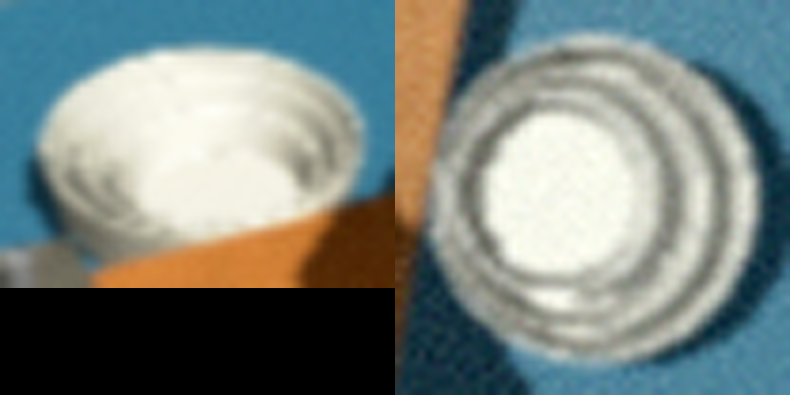

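View pics/c20b.png

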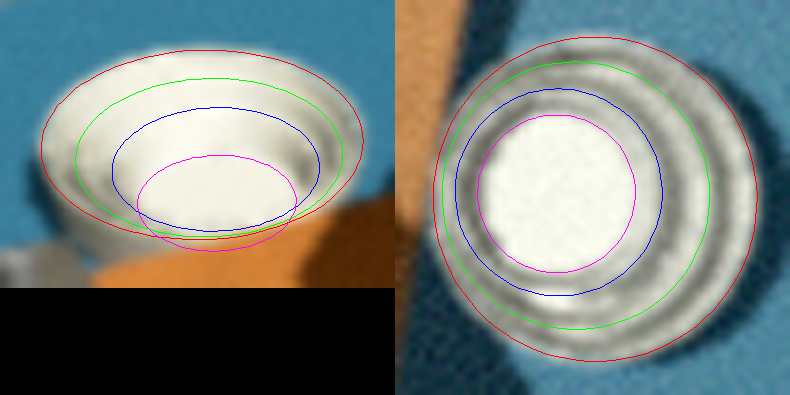

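The flat-nest outlines match both views: the large rim centre is (0.457,-0.048), unchanged and against the edge, with the medium and small flat inside it. In the top picture the block (254,159), tin (235,239) and cups (349,207) stand where they were. Handing in.

Run:
```python
from h import *
a=cv2.imread('pics/top0.png').astype(int);b=cv2.imread('pics/top19.png').astype(int)
for c,q,z in(("top","block",.038),("top","tin",.038),("top","cups",0)):
    print(q,[np.round(r['position'],1).tolist() for r in ctrl.spot_point(c,q)[:1]])
print(ctrl.job_done())
```

```text
block [[254.9, 161.1]]
tin [[234.7, 243.3]]
cups [[342.6, 210.1]]
the job is handed in; nothing more can be done
None
```

The three pans are nested and the job is handed in at about 31 s of the 67 s allowed. I slid the large pan against the facing board edge, then pushed the medium pan off the edge into it, then the small pan into the medium. Nothing was gripped or lifted.

**Last checks**
- **Nest:** flat-nest outlines match both camera views. All three pans sit toward the board side, within their play.
- **Large pan:** its rim centre stayed at about (0.457, -0.048) m, touching the edge, through both drops. It pushed back with about 8 N when first pressed there.
- **Arm:** it was clear of everything when I handed in.

**What failed or disagreed**
- **First push missed:** the first push at the large pan passed over it without touching. The fingertips were really higher than the stated TCP height implies, by about 23 mm above the reported TCP at 60 mm opening. I found this by touching down on the table (27 N) and worked from that height afterwards.
- **Stray shift:** I entered an unintended -20 mm y shift near the small pan. It touched nothing and was corrected before the push.
- **Bystanders:** in the top picture, the block, tin and cups look unmoved. The network's final points agree for the block (within 1 pixel), but differ from the start by about 4 pixels for the tin and 5 for the cups. I put that down to detection noise, because I saw no contact with either.
- **Camera agreement:** the pan fits from the scene camera differed by a few millimetres from those of the top camera, which I used.

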